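# Set the cue boxes in order

## Task

Set the cue boxes for the start of the show: with a fingertip, press in the blue key, then the yellow key, then the green key, each lightly and straight down until it sits low in its collar, where it stays by itself. Leave the red key out. Do not pick up or shove the boxes, do not disturb the other things on the case, and finish with the hand clear.

Things in the scene. Friction and masses are not known exactly. Their poses are not given: they have to be found in the camera images.
- blue_box: loose cue box with the blue key: dark metal case 72x72 mm, 34.5 mm high, about 0.55 kg, on rubber feet; origin at the centre of its underside, z up; a short steel cable socket sticks out 8 mm at its own +x side (away from the robot when the box is unturned)
- blue_key_top (a point): centre of the flat top of the round blue key (29 mm across) in the middle of that box's top; 55 mm above the work surface when the key is out and 47 mm when it is fully in, it moves down with the key; the key stands in a black collar 38 mm across whose top is 38 mm above the work surface
- blue_key (a joint): how far this key is pressed down, m: 0 = out (as at the start), 0.008 = end of its travel. It has no spring: it yields to a push of about 2.5 N straight down and stays where it is left. Its cap is soft: it gives some 2 mm before the key starts to move, and past the end of the travel it gives a further 6 mm at 1.5 N per mm
- yellow_box: loose cue box with the yellow key: dark metal case 72x72 mm, 34.5 mm high, about 0.55 kg, on rubber feet; origin at the centre of its underside, z up; a short steel cable socket sticks out 8 mm at its own +x side (away from the robot when the box is unturned)
- yellow_key_top (a point): centre of the flat top of the round yellow key (29 mm across) in the middle of that box's top; 55 mm above the work surface when the key is out and 47 mm when it is fully in, it moves down with the key; the key stands in a black collar 38 mm across whose top is 38 mm above the work surface
- yellow_key (a joint): how far this key is pressed down, m: 0 = out (as at the start), 0.008 = end of its travel. It has no spring: it yields to a push of about 2.5 N straight down and stays where it is left. Its cap is soft: it gives some 2 mm before the key starts to move, and past the end of the travel it gives a further 6 mm at 1.5 N per mm
- green_box: loose cue box with the green key: dark metal case 72x72 mm, 34.5 mm high, about 0.55 kg, on rubber feet; origin at the centre of its underside, z up; a short steel cable socket sticks out 8 mm at its own +x side (away from the robot when the box is unturned)
- green_key_top (a point): centre of the flat top of the round green key (29 mm across) in the middle of that box's top; 55 mm above the work surface when the key is out and 47 mm when it is fully in, it moves down with the key; the key stands in a black collar 38 mm across whose top is 38 mm above the work surface
- green_key (a joint): how far this key is pressed down, m: 0 = out (as at the start), 0.008 = end of its travel. It has no spring: it yields to a push of about 2.5 N straight down and stays where it is left. Its cap is soft: it gives some 2 mm before the key starts to move, and past the end of the travel it gives a further 6 mm at 1.5 N per mm
- red_box: loose cue box with the red key: dark metal case 72x72 mm, 34.5 mm high, about 0.55 kg, on rubber feet; origin at the centre of its underside, z up; a short steel cable socket sticks out 8 mm at its own +x side (away from the robot when the box is unturned)
- red_key_top (a point): centre of the flat top of the round red key (29 mm across) in the middle of that box's top; 55 mm above the work surface when the key is out and 47 mm when it is fully in, it moves down with the key; the key stands in a black collar 38 mm across whose top is 38 mm above the work surface
- red_key (a joint): how far this key is pressed down, m: 0 = out (as at the start), 0.008 = end of its travel. It has no spring: it yields to a push of about 2.5 N straight down and stays where it is left. Its cap is soft: it gives some 2 mm before the key starts to move, and past the end of the travel it gives a further 6 mm at 1.5 N per mm
- belt_pack_01: black belt pack, 160x60x21 mm with its aerial; loose bystander, origin at the centre of its underside
- belt_pack_03: black belt pack with a bright rim round its screen, 160x60x28 mm with its aerial; loose bystander, origin at the centre of its underside
- belt_pack_05: black belt pack, 160x60x21 mm with its aerial; loose bystander, origin at the centre of its underside
- grey_block: small grey charger block, 44x30x20 mm; loose bystander, origin at the centre of its underside
- marker: black marker pen with a blue cap, 129x13x14 mm, lying; loose bystander, origin at the centre of its underside
- cell_0: dark blue battery cell with a pale end, 50x15x15 mm, lying; loose bystander, origin at the centre of its underside
- screwdriver: red-handled screwdriver, 134x19x17 mm, lying; loose bystander, origin at the centre of its underside
Not all that is in view belongs to the job. What is shaped like the green_box but brown or orange is not meant. Leave any pink look-alike of the blue_box alone.

How it is judged:
By the outcome, as a careful person would: the job done as asked, in the order asked, and still so for the second after the job is handed in, with the robot touching nothing.
It also fails if it takes over 43 s, if anything falls off the work surface, if the arm or the gripper's body presses on something with over 40 N, if the wrist force passes 120 N, or if a joint passes its speed limit or range.

## Robot

A 6-joint arm with a two-finger parallel gripper is mounted at the origin on a cart in front of the work surface, level with it; the furniture and walls round the work are solid. World frame = base frame: x ahead of the robot, y to its left, z up, the work surface at z = 0. Lengths are in m, angles in rad, forces in N, time in s.
With the tool pointing down it reaches from about 0.3 to 0.775 m from the base axis. Payload 14.6 kg.
Tool frame: the origin (TCP) lies at the very end of the fingers, on their centre line; the grasp point (between the pads) lies 19 mm behind it; z points along the fingers, y is the line along which they close (so a half turn about z gives the same grasp; the last joint's range is limited). The gripper opens to 94 mm and grips with 3 to 60 N. Pads are 16 mm wide; open, the fingers measure 119 mm over their backs; the gripper's body (75 mm by 177 mm) begins 78 mm behind the grasp point.
Start: joints at [-1.325, 0.3, 1.521, -0, 1.321, -0.067], TCP at [0.169, -0.523, 0.205] pointing down, gripper open.
Joint ranges: [-3.03, 3.03], [-0.79, 2.21], [0.23, 2.52], [-1.04, 4.18], [0, 3.07], [-2.55, 2.55]. Speed limits (rad/s): [2.22, 2.22, 2.57, 3.14, 3.14, 3.14].

## Interface

Orientations are given as [roll, pitch, yaw] about the fixed x, y, z axes, in that order (R = Rz(yaw) Ry(pitch) Rx(roll)).
In Python, from station import * gives the robot as it stands.
- The arm moves only by the tool jog_arm, never from a script. Its argument "rows" is a list of rows, each a list of 3 entries, a list of its own where there are three numbers: the shift along the tool's x, y, z in m, then the turn about the tool's z in degrees, then the finger opening in m, from 0 to 0.094. A call has 1 to 12 rows; each row shifts and turns the commanded pose from where the row before left it, along the tool's axes as they then stand; what a row does not reach is not made up. A row lasts 1/12 s, in which the tool goes at most 41.7 mm and 7.16 degrees, less where a joint would pass 70% of its speed; a pose out of reach is approached as far as the arm can. A call is refused whole if a number of a shift passes 0.0417 or a number of a turn 7.16, either way. A call with a gripper value outside its range is refused whole. The fingers move at their own pace and stop on an object; "squeeze" is the grip in N (left out, the last holds). Time passes only in rows, so rows that do not move let the fingers close. It gives the time, the measured TCP pose, the force, the opening and the grip force at its end, in the units of the state.
- get_obs(): the state, without advancing time (a new reading comes with each control period).
- camera(name): name is "scene" or "top" or "wrist"; returns a dict with "image" (400x640x3 uint8, red, green, blue), "range_z" (400x640 float32, m along the optical axis (not along the pixel's ray), 0 where there is no reading), "K" (3x3 intrinsics, pixels), "world_from_camera" (4x4, takes a point from camera to world coordinates); the wrist camera has in their place "T_tool_cam" (4x4, takes a point from camera to tool coordinates, whose origin is the TCP and whose axes are the flange's). Camera axes: x right, y up, looking along -z (the intrinsics and any distortion apply to the point x, -y, -z); pixel columns grow to the right and rows downward; lengths in m; the calibration is good to about 2 mm. A picture is of the moment at which its call begins: read the wrist's pose just before it.
- hand_in(): hands the job in; it is judged then, once.
Trained networks look in a picture, given as the dict that the camera call returned (one of the last four; its "shot" number tells which), for a name from the list of things; names that differ only in an ending like _2 or _b are one class to them, and where a whole thing is asked for, a point or a joint stands for the part that bears it (a point fixed in the world has none). Each returns a list of dicts, best first, with "p" (0 to 1); they miss things now and then, are a little off and sometimes report something else, mostly with a low value. They report only what shows in the picture. A call takes as long as a camera call. They do not tell look-alikes from the thing itself.
- search_frame(label, picture): "at" ([column, row] as shares, 0 to 1, of the picture: columns of its width, rows of its height, amid what is visible of it).
- spot_point(label, picture): "at" ([column, row] as shares, 0 to 1, of the picture: columns of its width, rows of its height: a listed point, or the origin of a listed thing).
The state is a dict: "time_s": time; "qpos": joint angles; "joint_vel": joint speeds; "tau": joint torques, N m; "ee_pos": TCP position; "eef_rot": TCP orientation; "force": force on the tool from outside, world axes, zero at the start; "moment": the same for the moment, N m; "grip_width": finger opening in m; "grip_force": force on a finger pad.
Only numpy, scipy, OpenCV 4.12 (cv2) and the standard library are available. Lean on these libraries where they do the work, as an engineer would, in place of code of your own. Each camera call takes 0.05 s, during which the arm holds its last target. There are 200 camera calls.

## Working session

There is one attempt and no reset: what is moved stays moved. The work goes in short steps, Python scripts to look and compute and a tool call to move; the robot and the scene stay as the last step left them, time stands still between calls to the robot, and variables do not carry over. Pictures are saved under pics/ and viewed, at most 10 in all, crops included, and the job is handed in when it is done.

Besides the shell and the picture viewer there is one more tool, called by a JSON object that holds its "fn" and its "kwargs". jog_arm: Moves the arm, as the interface text tells. Its arguments: {"type":"object","properties":{"rows":{"type":"array","items":{"type":"array"}},"squeeze":{"type":"number"}},"required":["rows"]}

```bash
mkdir -p pics; cat > h.py <<'E'
from station import *
import numpy as np, cv2
from scipy.spatial.transform import Rotation as R
def px2w(c,u,v,z=None,T=None):
    K=np.array(c["K"]);T=np.array(c["world_from_camera"]) if T is None else T
    d=np.array([(u-K[0,2])/K[0,0],-(v-K[1,2])/K[1,1],-1.])
    if z is None:
        r=c["range_z"][int(v),int(u)]; p=d*r; return T[:3,:3]@p+T[:3,3]
    w=T[:3,:3]@d; return T[:3,3]+w*(z-T[2,3])/w[2]
E
python3 - <<'E'
from h import *
o=get_obs();print({k:np.round(v,3) for k,v in o.items()})
for n in("top","scene"):
    c=camera(n);cv2.imwrite(f"pics/{n}.png",c["image"][:,:,::-1]);print(n,c.keys())
    for k in("blue","yellow","green","red"):
        for r in spot_point(k+"_key_top",c)[:4]:
            u,v=r["at"][0]*640,r["at"][1]*400
            print(k,round(r["p"],2),round(u),round(v),px2w(c,u,v).round(3),px2w(c,u,v,.055).round(3))
E
```

```text
{'time_s': np.float64(0.0), 'qpos': array([-1.325,  0.3  ,  1.522, -0.   ,  1.321, -0.067]), 'joint_vel': array([ 0.   ,  0.001, -0.001,  0.   ,  0.002,  0.001]), 'tau': array([ 1.0000e-03, -5.3181e+01, -3.5274e+01,  7.1000e-02,  2.4000e-02,
       -0.0000e+00]), 'ee_pos': array([ 0.169, -0.523,  0.205]), 'eef_rot': array([-3.14 , -0.   ,  0.313]), 'force': array([ 0.072, -0.457, -0.64 ]), 'moment': array([-0.001,  0.016,  0.056]), 'grip_force': np.float64(0.0), 'grip_width': np.float64(0.094)}
top dict_keys(['image', 'range_z', 'K', 'world_from_camera', 'shot'])
blue 0.69 204 266 [0.315 0.326 0.055] [0.315 0.326 0.055]
blue 0.59 366 181 [ 0.547 -0.094  0.052] [ 0.546 -0.094  0.055]
blue 0.43 412 269 [ 0.314 -0.213  0.051] [ 0.314 -0.213  0.055]
yellow 0.4 430 171 [ 0.576 -0.268  0.052] [ 0.575 -0.267  0.055]
green 0.59 259 175 [0.558 0.193 0.053] [0.557 0.193 0.055]
green 0.58 263 264 [0.322 0.173 0.052] [0.322 0.172 0.055]
green 0.41 261 126 [0.697 0.194 0.054] [0.697 0.194 0.055]
red 0.67 315 162 [0.596 0.043 0.057] [0.596 0.043 0.055]
red 0.59 333 131 [ 0.7   -0.004  0.013] [ 0.685 -0.004  0.055]
scene dict_keys(['image', 'range_z', 'K', 'world_from_camera', 'shot'])
blue 0.55 360 217 [ 0.547 -0.111  0.054] [ 0.546 -0.112  0.055]
blue 0.51 360 232 [ 0.533 -0.138  0.03 ] [ 0.517 -0.168  0.055]
blue 0.42 288 270 [ 0.309 -0.225  0.056] [ 0.309 -0.225  0.055]
yellow 0.34 315 175 [0.545 0.165 0.025] [0.525 0.12  0.055]
green 0.57 312 161 [0.55  0.199 0.056] [0.551 0.202 0.055]
green 0.52 355 149 [0.75  0.302 0.001] [0.701 0.213 0.055]
red 0.62 347 185 [0.583 0.037 0.056] [0.584 0.038 0.055]
red 0.31 374 304 [ 0.455 -0.354  0.011] [ 0.432 -0.392  0.055]
red 0.2 358 229 [ 0.532 -0.129  0.033] [ 0.517 -0.155  0.055]
```

```bash
python3 - <<'E'
import cv2
i=cv2.imread("pics/top.png")[90:310,160:480]
cv2.imwrite("pics/topc.png",cv2.resize(i,None,fx=2.5,fy=2.5,interpolation=cv2.INTER_CUBIC))
E
```

```text
(no output)
```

View pics/topc.png

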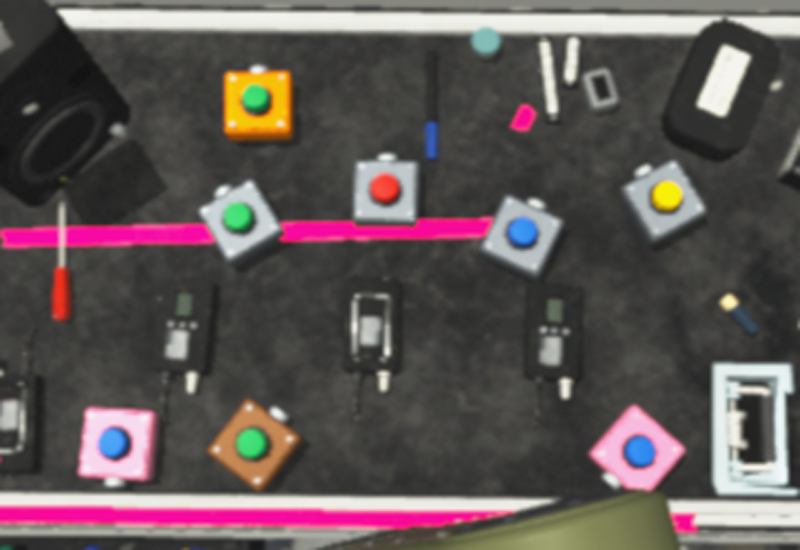

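View pics/scene.png

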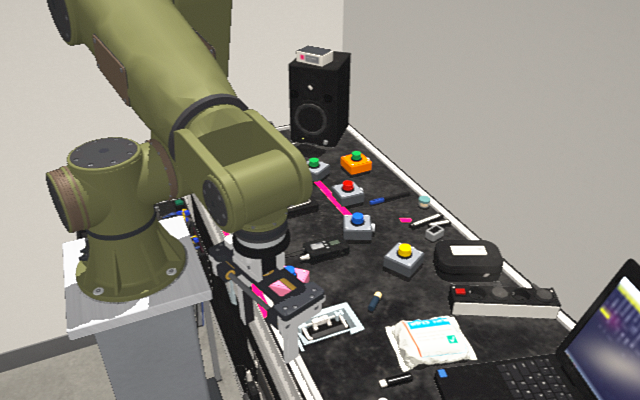

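The top view shows three blue candidates. The pink boxes at (204,266) and (412,269) are look-alikes, so the grey-cased one at (369,182) is the blue box. For green, the orange box at (262,129) and the brown one at (261,266) are look-alikes, and the grey-cased one at (255,176) is right. The only yellow is at (426,168), and red at (314,165) stays out. Next I'll measure the key centres by colour and check for tall obstacles.

```bash
cat >> h.py <<'E'
H={"blue":(100,118),"yellow":(22,33),"green":(50,85)}
def centre(c,k,u0,v0,win,T=None,z=.055):
    hsv=cv2.cvtColor(c["image"],cv2.COLOR_RGB2HSV)
    m=((hsv[...,0]>=H[k][0])&(hsv[...,0]<=H[k][1])&(hsv[...,1]>140)&(hsv[...,2]>70)).astype(np.uint8)
    w=np.zeros_like(m);w[max(0,int(v0-win)):int(v0+win),max(0,int(u0-win)):int(u0+win)]=1
    n,l,s,ce=cv2.connectedComponentsWithStats(m*w)
    i=1+np.argmax(s[1:,4]);u,v=ce[i]
    # flat top only: same height band
    vs,us=np.nonzero(l==i)
    P=np.array([px2w(c,a,b,None,T) for a,b in zip(us,vs)]); hi=P[:,2]>np.median(P[:,2])-.004
    u,v=us[hi].mean(),vs[hi].mean()
    return s[i],(round(u,1),round(v,1)),px2w(c,u,v,z,T).round(4),np.median(P[hi],0).round(4),np.ptp(P[hi],0).round(3)
E
python3 - <<'E'
from h import *
c=camera("top")
for k,u,v in(("blue",369,182),("yellow",426,168),("green",255,176)): print(k,*centre(c,k,u,v,12))
s=camera("scene")
for k,u,v in(("blue",358,218),("yellow",404,251),("green",314,162)): print(k,*centre(s,k,u,v,14))
v,u=np.mgrid[0:400:2,0:640:2]
P=np.array([px2w(c,a,b) for a,b in zip(u.ravel(),v.ravel())])
t=P[(P[:,2]>.1)&(P[:,0]>.35)&(P[:,1]>.15)];print("tall left",t.min(0),t.max(0))
t=P[(P[:,2]>.07)&(P[:,0]>.3)&(P[:,1]<.15)&(P[:,1]>-.5)];print(t.min(0),t.max(0)) if len(t) else 0
E
```

```text
blue [363 177  12  12 100] (np.float64(368.4), np.float64(181.9)) [ 0.543  -0.1011  0.055 ] [ 0.5428 -0.1003  0.0544] [0.025 0.024 0.01 ]
yellow [421 163  12  12 111] (np.float64(426.3), np.float64(167.6)) [ 0.5845 -0.2577  0.055 ] [ 0.5848 -0.2575  0.0538] [0.339 0.269 1.222]
green [250 172  11  10  91] (np.float64(254.5), np.float64(176.0)) [0.5557 0.2052 0.055 ] [0.5559 0.205  0.054 ] [0.024 0.024 0.009]
blue [352 212  12  13 121] (np.float64(357.7), np.float64(216.4)) [ 0.5421 -0.1079  0.055 ] [ 0.5417 -0.1081  0.0553] [0.027 0.031 0.011]
yellow [398 244  13  13 147] (np.float64(404.7), np.float64(247.9)) [ 0.5833 -0.2635  0.055 ] [ 0.5835 -0.263   0.0549] [0.027 0.032 0.009]
green [309 158  10   9  78] (np.float64(313.8), np.float64(160.5)) [0.5556 0.2001 0.055 ] [0.5566 0.2001 0.0545] [0.026 0.028 0.01 ]
tall left [0.35002123 0.15014295 0.10001126] [0.84354901 0.60589823 0.51484923]
[ 0.83637792 -0.49999601  0.07011902] [0.8436967  0.14997973 0.42678788]
```

{"fn": "jog_arm", "kwargs": {"rows": [[[0,0,0],-7.16,0],[[0,0,0],-7.16,0],[[0,0,0],-7.16,0],[[0,0,0],-7.16,0],[[0,0,0],-7.16,0],[[0,0,0],-7.16,0],[[0,0,0],-7.16,0],[[0,0,0],-7.16,0],[[0,0,0],-7.16,0],[[0,0,0],-7.16,0]], "squeeze": 10}}

```text
time_s: 1.43
ee_pos: [0.1693, -0.5233, 0.2055]
eef_rot: [-3.142, 0.0, 1.569]
force: [-0.1, -0.6, 0.1]
grip_width: 0.0313
grip_force: 0.0
```

{"fn": "jog_arm", "kwargs": {"rows": [[[0.03,0.026,0],0,0],[[0.03,0.026,0],0,0],[[0.03,0.026,0],0,0],[[0.03,0.026,0],0,0],[[0.03,0.026,0],0,0],[[0.03,0.026,0],0,0],[[0.03,0.026,0],0,0],[[0.03,0.026,0],0,0],[[0.03,0.026,0],0,0],[[0.03,0.026,0],0,0],[[0.03,0.026,0],0,0],[[0.03,0.026,0],0,0]]}}

```text
time_s: 2.43
ee_pos: [0.4853, -0.1641, 0.2057]
eef_rot: [3.141, 0.0, 1.563]
force: [1.0, -0.1, -0.4]
grip_width: 0.0003
grip_force: 0.0
```

Next I'll close the remaining gap to (0.543, -0.103) and look with the wrist camera.

{"fn": "jog_arm", "kwargs": {"rows": [[[0.03,0.028,0.02],0,0],[[0.03,0.028,0.02],0,0],[[0,0,0],0,0],[[0,0,0],0,0]]}}

```text
time_s: 2.77
ee_pos: [0.5359, -0.1103, 0.1677]
eef_rot: [-3.139, -0.001, 1.565]
force: [-0.8, 0.4, 0.3]
grip_width: 0.0005
grip_force: 0.0
```

```bash
cat >> h.py <<'E'
def wristT(o,c):
    T=np.eye(4);T[:3,:3]=R.from_euler("xyz",o["eef_rot"]).as_matrix();T[:3,3]=o["ee_pos"]
    return T@np.array(c["T_tool_cam"])
def look(k,guess,fn=None):
    o=get_obs();c=camera("wrist");T=wristT(o,c)
    if fn: cv2.imwrite(fn,c["image"][:,:,::-1])
    q=np.linalg.inv(T)@np.r_[guess,.055,1];K=c["K"]
    u,v=K[0][0]*q[0]/-q[2]+K[0][2],-K[1][1]*q[1]/-q[2]+K[1][2]
    print("ee",o["ee_pos"].round(4),o["eef_rot"].round(3),"F",o["force"].round(2),"pred",u.round(),v.round())
    print(*centre(c,k,u,v,70,T))
E
python3 -c "
from h import *
try: look('blue',(.543,-.103),'pics/w1.png')
except Exception as e: print(e)
"
```

```text
ee [ 0.5359 -0.1103  0.1677] [-3.139e+00 -1.000e-03  1.565e+00] F [-0.79  0.38  0.29] pred 332.0 194.0
[318 177  31  31 762] (np.float64(333.5), np.float64(192.4)) [ 0.5442 -0.1014  0.055 ] [ 0.5438 -0.1013  0.0542] [0.028 0.076 0.296]
```

View pics/w1.png

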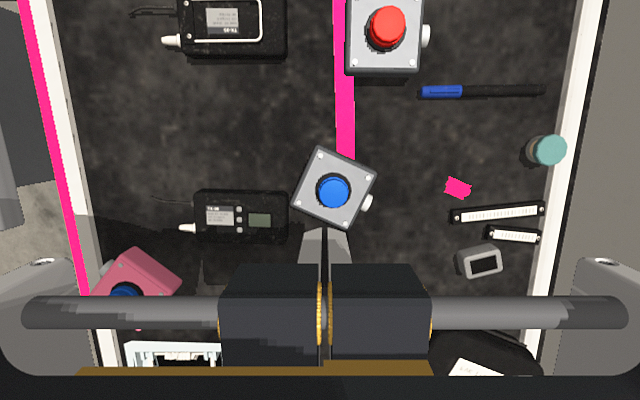

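The wrist view shows the grey-cased blue box with its key at (333,192), about (0.544,-0.101), which agrees with the top view. I'll centre over it and go down to just above the key.

{"fn": "jog_arm", "kwargs": {"rows": [[[0.009,0.007,0],0,0],[[0,0,0.02],0,0],[[0,0,0.025],0,0],[[0,0,0.025],0,0],[[0,0,0.02],0,0],[[0,0,0.01],0,0],[[0,0,0],0,0],[[0,0,0],0,0],[[0,0,0],0,0]]}}

```text
time_s: 3.57
ee_pos: [0.5437, -0.103, 0.0706]
eef_rot: [3.139, 0.001, 1.562]
force: [0.6, -0.4, -0.4]
grip_width: 0.0003
grip_force: 0.0
```

{"fn": "jog_arm", "kwargs": {"rows": [[[0.002,0,0.005],0,0],[[0,0,0.005],0,0],[[0,0,0.003],0,0],[[0,0,0.002],0,0],[[0,0,0.002],0,0],[[0,0,0.002],0,0],[[0,0,0.002],0,0],[[0,0,0.002],0,0],[[0,0,0.001],0,0],[[0,0,0],0,0],[[0,0,0],0,0]]}}

```text
time_s: 4.48
ee_pos: [0.5429, -0.1006, 0.045]
eef_rot: [-3.142, -0.0, 1.562]
force: [-2.0, 2.2, 2.9]
grip_width: 0.0004
grip_force: 1.7
```

{"fn": "jog_arm", "kwargs": {"rows": [[[0,0,0.001],0,0],[[0,0,0.001],0,0],[[0,0,0],0,0],[[0,0,0],0,0]]}}

```text
time_s: 4.82
ee_pos: [0.543, -0.1006, 0.0431]
eef_rot: [3.141, 0.0, 1.562]
force: [-3.1, 2.4, 5.6]
grip_width: 0.0004
grip_force: 3.0
```

{"fn": "jog_arm", "kwargs": {"rows": [[[0,0,-0.005],0,0],[[0,0,-0.02],0,0],[[0,0,-0.03],0,0],[[0,0,-0.035],0,0],[[0,0,-0.035],0,0],[[0,0,0],0,0],[[0,0,0],0,0]]}}

```text
time_s: 5.4
ee_pos: [0.5436, -0.101, 0.1697]
eef_rot: [3.138, 0.001, 1.562]
force: [-0.9, 0.1, -0.3]
grip_width: 0.0005
grip_force: 0.0
```

```bash
python3 -c "
from h import *
look('blue',(.543,-.101),'pics/w2.png')
"
```

```text
ee [ 0.5436 -0.101   0.1697] [3.138e+00 1.000e-03 1.562e+00] F [-0.91  0.07 -0.3 ] pred 324.0 201.0
[311 185  28  29 642] (np.float64(324.9), np.float64(199.1)) [ 0.5442 -0.0995  0.055 ] [ 0.5443 -0.1015  0.0461] [0.028 0.085 0.306]
```

{"fn": "jog_arm", "kwargs": {"rows": [[[-0.03,0.008,0],0,0],[[-0.032,0.008,0],0,0],[[-0.032,0.008,0],0,0],[[-0.032,0.008,0],0,0],[[-0.03,0.008,0],0,0],[[0,0,0],0,0],[[0,0,0],0,0],[[0,0,0],0,0]]}}

```text
time_s: 6.12
ee_pos: [0.5811, -0.2563, 0.1664]
eef_rot: [-3.139, -0.001, 1.562]
force: [-0.4, -0.2, 0.6]
grip_width: 0.0003
grip_force: 0.0
```

```bash
python3 -c "
from h import *
look('yellow',(.584,-.259),'pics/w3.png')
"
```

```text
ee [ 0.5811 -0.2563  0.1664] [-3.139e+00 -1.000e-03  1.562e+00] F [-0.43 -0.25  0.59] pred 328.0 204.0
[315 188  31  31 735] (np.float64(330.0), np.float64(203.8)) [ 0.586  -0.2585  0.055 ] [ 0.586  -0.2588  0.0541] [0.028 0.086 0.294]
```

View pics/w3.png

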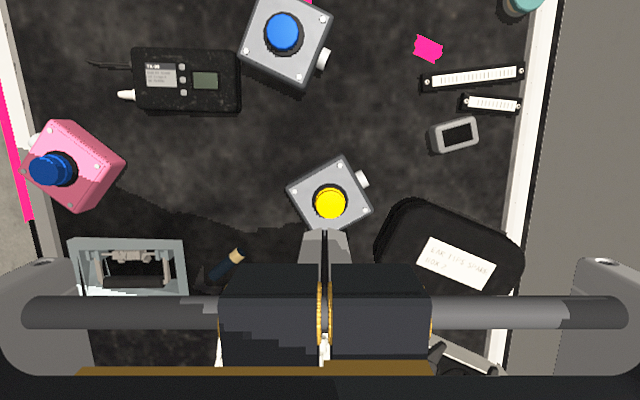

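The blue key reads 46 mm, down 8 mm, so it is in and its box hasn't moved. This view has the yellow key at (330,204), about (0.585,-0.2585).

{"fn": "jog_arm", "kwargs": {"rows": [[[-0.002,0.004,0],0,0],[[0,0,0.02],0,0],[[0,0,0.025],0,0],[[0,0,0.025],0,0],[[0,0,0.018],0,0],[[0,0,0.01],0,0],[[0,0,0],0,0],[[0,0,0],0,0],[[0,0,0],0,0]]}}

```text
time_s: 6.92
ee_pos: [0.5863, -0.2591, 0.0715]
eef_rot: [3.14, 0.001, 1.563]
force: [-0.8, 0.2, -0.1]
grip_width: 0.0004
grip_force: 0.0
```

{"fn": "jog_arm", "kwargs": {"rows": [[[0,-0.001,0.005],0,0],[[0,0,0.005],0,0],[[0,0,0.004],0,0],[[0,0,0.002],0,0],[[0,0,0.002],0,0],[[0,0,0.002],0,0],[[0,0,0.002],0,0],[[0,0,0.002],0,0],[[0,0,0.002],0,0],[[0,0,0.001],0,0],[[0,0,0],0,0],[[0,0,0],0,0]]}}

```text
time_s: 7.92
ee_pos: [0.5846, -0.259, 0.0432]
eef_rot: [-3.142, 0.0, 1.562]
force: [-3.2, 0.6, 6.1]
grip_width: 0.0006
grip_force: 3.0
```

{"fn": "jog_arm", "kwargs": {"rows": [[[0,0,-0.005],0,0],[[0,0,-0.02],0,0],[[0,0,-0.03],0,0],[[0,0,-0.035],0,0],[[0,0,-0.035],0,0],[[0,0,0],0,0],[[0,0,0],0,0]]}}

```text
time_s: 8.5
ee_pos: [0.5853, -0.2593, 0.17]
eef_rot: [3.138, 0.002, 1.562]
force: [0.1, 0.0, -1.7]
grip_width: 0.0003
grip_force: 0.0
```

```bash
python3 -c "
from h import *
look('yellow',(.585,-.259))
c=camera('top')
v,u=np.mgrid[100:300,160:320]
P=np.array([px2w(c,a,b) for a,b in zip(u.ravel(),v.ravel())])
t=P[(P[:,2]>.09)&(P[:,0]>.4)&(P[:,0]<.72)&(P[:,1]>.1)];print(t.min(0),np.sort(t[:,1])[:5])
"
```

```text
ee [ 0.5853 -0.2593  0.17  ] [3.138e+00 2.000e-03 1.562e+00] F [ 0.13  0.01 -1.69] pred 324.0 200.0
[311 184  28  29 605] (np.float64(324.8), np.float64(198.0)) [ 0.5858 -0.2568  0.055 ] [ 0.586  -0.2588  0.0461] [0.027 0.084 0.306]
[0.57290238 0.33926622 0.09049256] [0.33926622 0.33948746 0.33956481 0.34041897 0.34065879]
```

Yellow is in at 46 mm. The speaker begins at y=0.339, so I'll check how far the wrist camera sticks out before going to green.

```bash
python3 -c "
from h import *
print(np.array(camera('wrist')['T_tool_cam']).round(3))"
```

```text
[[ 0.001  0.971  0.24   0.07 ]
 [ 1.    -0.001 -0.    -0.001]
 [-0.     0.24  -0.971 -0.179]
 [ 0.     0.     0.     1.   ]]
```

{"fn": "jog_arm", "kwargs": {"rows": [[[0.04,-0.002,0],0,0],[[0.04,-0.003,0],0,0],[[0.04,-0.003,0],0,0],[[0.04,-0.003,0],0,0],[[0.04,-0.003,0],0,0],[[0.04,-0.003,0],0,0],[[0.04,-0.003,0],0,0],[[0.04,-0.003,0],0,0],[[0.04,-0.003,0],0,0],[[0,0,0],0,0],[[0,0,0],0,0],[[0,0,0],0,0]]}}

```text
time_s: 9.65
ee_pos: [0.5613, 0.1008, 0.1669]
eef_rot: [-3.14, 0.0, 1.563]
force: [-0.3, -1.4, 0.7]
grip_width: 0.0005
grip_force: 0.0
```

{"fn": "jog_arm", "kwargs": {"rows": [[[0.034,-0.002,0],0,0],[[0.034,-0.002,0],0,0],[[0.034,-0.002,0],0,0],[[0,0,0],0,0],[[0,0,0],0,0],[[0,0,0],0,0]]}}

```text
time_s: 10.15
ee_pos: [0.5567, 0.2017, 0.1675]
eef_rot: [-3.141, 0.001, 1.561]
force: [-0.5, 0.8, 0.4]
grip_width: 0.0005
grip_force: 0.0
```

```bash
python3 -c "
from h import *
look('green',(.556,.204),'pics/w4.png')
"
```

```text
ee [0.5567 0.2017 0.1675] [-3.141e+00  1.000e-03  1.561e+00] F [-0.46  0.76  0.44] pred 324.0 199.0
[311 179  30  31 743] (np.float64(325.7), np.float64(195.3)) [0.5576 0.2076 0.055 ] [0.5578 0.2076 0.0542] [0.028 0.079 0.296]
```

View pics/w4.png

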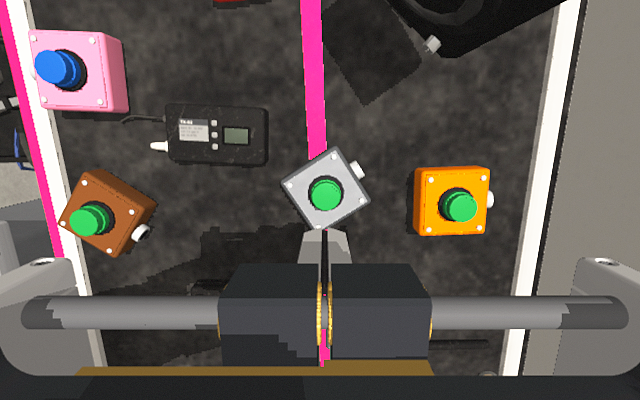

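The grey-cased green box is at (326,195), about (0.557,0.2065), between the brown look-alike at (90,215) and the orange one at (460,205). The speaker is well clear.

{"fn": "jog_arm", "kwargs": {"rows": [[[0.005,0.001,0],0,0],[[0,0,0.02],0,0],[[0,0,0.025],0,0],[[0,0,0.025],0,0],[[0,0,0.019],0,0],[[0,0,0.01],0,0],[[0,0,0],0,0],[[0,0,0],0,0],[[0,0,0],0,0]]}}

```text
time_s: 10.95
ee_pos: [0.5583, 0.2082, 0.0704]
eef_rot: [3.14, -0.001, 1.562]
force: [0.7, 0.1, 1.0]
grip_width: 0.0006
grip_force: 0.0
```

{"fn": "jog_arm", "kwargs": {"rows": [[[-0.001,-0.001,0.005],0,0],[[0,0,0.005],0,0],[[0,0,0.003],0,0],[[0,0,0.002],0,0],[[0,0,0.002],0,0],[[0,0,0.002],0,0],[[0,0,0.002],0,0],[[0,0,0.002],0,0],[[0,0,0.002],0,0],[[0,0,0.001],0,0],[[0,0,0],0,0],[[0,0,0],0,0]]}}

```text
time_s: 11.95
ee_pos: [0.5565, 0.2073, 0.0432]
eef_rot: [3.142, -0.0, 1.563]
force: [-3.2, -1.2, 4.8]
grip_width: 0.0003
grip_force: 3.0
```

{"fn": "jog_arm", "kwargs": {"rows": [[[0,0,-0.005],0,0],[[0,0,-0.02],0,0],[[0,0,-0.03],0,0],[[0,0,-0.035],0,0],[[0,0,-0.035],0,0],[[0,0,0],0,0],[[0,0,0],0,0],[[0,0,0],0,0]]}}

```text
time_s: 12.62
ee_pos: [0.5562, 0.2072, 0.1672]
eef_rot: [-3.141, 0.0, 1.562]
force: [-0.0, 0.7, -0.7]
grip_width: 0.0003
grip_force: 0.0
```

```bash
python3 -c "
from h import *
look('green',(.557,.207))
c=camera('scene')
for k,u,v in (('blue',358,218),('yellow',404,251),('green',314,162)):
  try: print(k,*centre(c,k,u,v,14))
  except Exception as e: print(k,e)
c=camera('top');cv2.imwrite('pics/top2.png',cv2.resize(c['image'][90:310,160:480,::-1],None,fx=2.5,fy=2.5))
for k,u,v in (('blue',369,182),('yellow',426,168)): print(k,*centre(c,k,u,v,12))
"
```

```text
ee [0.5562 0.2072 0.1672] [-3.141  0.     1.562] F [-0.    0.66 -0.68] pred 326.0 201.0
[312 185  29  29 636] (np.float64(326.2), np.float64(199.1)) [0.5575 0.2094 0.055 ] [0.5574 0.2074 0.0461] [0.027 0.084 0.303]
blue [352 215  11   9  83] (np.float64(357.6), np.float64(218.5)) [ 0.5377 -0.1158  0.055 ] [ 0.5428 -0.1067  0.0475] [0.029 0.029 0.008]
yellow [398 246  13  11 108] (np.float64(404.5), np.float64(250.5)) [ 0.5779 -0.2715  0.055 ] [ 0.5838 -0.2634  0.0472] [0.027 0.031 0.007]
green [309 160  10   7  54] (np.float64(313.8), np.float64(162.8)) [0.5499 0.1875 0.055 ] [0.5561 0.1985 0.0463] [0.024 0.035 0.01 ]
blue [364 178  11  11  94] (np.float64(368.4), np.float64(182.5)) [ 0.5413 -0.1012  0.055 ] [ 0.5434 -0.101   0.0458] [0.026 0.027 0.01 ]
yellow [421 163  11  12 103] (np.float64(425.7), np.float64(168.0)) [ 0.5834 -0.2559  0.055 ] [ 0.5858 -0.2579  0.046 ] [0.028 0.028 0.011]
```

View pics/top2.png

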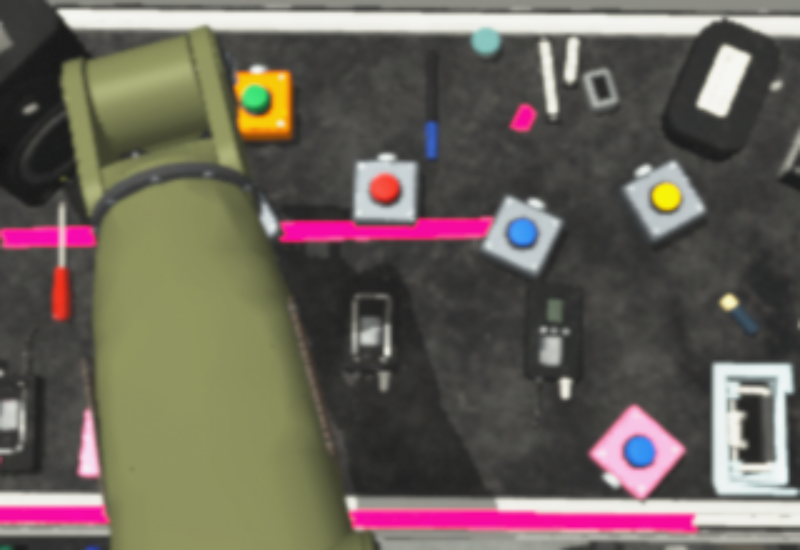

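All three keys sit at about 46–47 mm, and the boxes and visible items are where they started. The hand is 0.11 m above the green box and touching nothing, so I'm handing in.

```bash
python3 -c "
from h import *
print(hand_in())"
```

```text
the job is handed in; nothing more can be done
None
```

The blue, yellow and green keys were pressed in that order and each reads fully in; red is left out, the boxes haven't moved, the hand is clear, and the job was handed in at about 13 s (the verdict wasn't shown).

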